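Set out the bench for a phone repair

ROBOT

A 6-joint arm with a two-finger parallel gripper is mounted at the origin on a cart in front of the work surface, level with it; the furniture and walls round the work are solid. World frame = base frame: x ahead of the robot, y to its left, z up, the work surface at z = 0. Lengths are in mm, angles in degrees, forces in N, time in s.
With the tool pointing down it reaches from about 275 to 975 mm from the base axis. Payload 8.4 kg.
Tool frame: the origin (TCP) lies between the finger pads; the fingertips stand 14 mm ahead of it and the grasp point (between the pads) lies 5 mm behind it; z points along the fingers, y is the line along which they close (so a half turn about z gives the same grasp; the last joint's range is limited). The gripper opens to 92 mm and grips with 3 to 60 N. Pads are 20 mm wide; open, the fingers measure 128 mm over their backs; the gripper's body (75 mm by 189 mm) begins 69 mm behind the grasp point.
Start: joints at [-73.82, 20.225, 93.587, -0, 66.188, -0.138], TCP at [175.602, -599.827, 228.583] pointing down, gripper open.
Joint ranges: [-150.9, 150.9], [-52.94, 120.26], [3.33, 152.33], [-74.26, 254.26], [0, 154.13], [-172.89, 172.89]. Speed limits (degrees/s): [127.2, 127.2, 159.86, 180, 180, 180].

INTERFACE

Orientations are given as a 3x3 rotation matrix whose columns are the frame's x, y, z axes.
In Python, from rig import ctrl gives the robot as it stands.
- The arm moves only by the tool move_arm, never from a script. Its argument "plan" is one flat list of numbers, 5 for each row, row after row: the shift along the tool's x, y, z scaled (see below), then the turn about the tool's z scaled (see below), then the opening, from 0 (shut) to 1 (fully open). A call has exactly 5 rows; each row shifts and turns the commanded pose from where the row before left it, along the tool's axes as they then stand; what a row does not reach is not made up. The controller multiplies each number of a shift by 20 mm and each number of a turn by 120 degrees. A row lasts 1/12 s, in which the tool goes at most 41.7 mm and 7.16 degrees, less where a joint would pass 70% of its speed; a pose out of reach is approached as far as the arm can. A call with a number of a shift or a turn outside -1 to 1 is refused whole. A call with a gripper value outside its range is refused whole. The fingers move at their own pace and stop on an object; "grip_force" is the grip in N (left out, the last holds). Time passes only in rows, so rows that do not move let the fingers close, or fill a call up. It gives the time, the measured TCP pose, the force, the opening and the grip force at its end, in the units of the state.
- ctrl.get_state(): the state, without advancing time (a new reading comes with each control period).
- ctrl.capture(name): name is "scene" or "top" or "wrist"; returns the picture (384x512x3 uint8, red, green, blue); there is no depth.
- ctrl.camera_params(name): a dict with "fx", "fy", "cx", "cy" (pixels), "eye" and "orientation" of the camera in the world. Camera axes: x right, y up, looking along -z (the intrinsics and any distortion apply to the point x, -y, -z); pixel columns grow to the right and rows downward; lengths in mm; the calibration is good to about 2 mm. A picture is of the moment at which its call begins: read the wrist's pose just before it. camera_params takes no time and is no camera call; for the wrist camera it gives the pose at the moment of the call.
- ctrl.job_done(): hands the job in; it is judged then, once.
The state is a dict: "time_s": time; "joint_positions": joint angles; "joint_vel": joint speeds; "tau": joint torques, N m; "tool_pos": TCP position; "tcp_rot": TCP orientation; "wrist_force": force on the tool from outside, world axes, zero at the start; "ft_torque": the same for the moment, N m; "grip_width": finger opening in mm; "grip_force": force on a finger pad.
Only numpy, scipy, OpenCV 4.12 (cv2) and the standard library are available. Lean on these libraries where they do the work, as an engineer would, in place of code of your own. Each camera call takes 0.05 s, during which the arm holds its last target. There are 200 camera calls.

TASK

Set out the bench for the next phone repair, leaving the phone and the green parts tin where they lie: take the round flux tin off the parts tin and set it down on the worktop midway between the phone and the parts tin, and stand the loupe upright on the middle of the parts tin. On the other side of the phone (the side away from the parts tin) lay the multitool alongside it, parallel and level with it, leaving a gap of 4 cm between the two. Lay the card reader behind the multitool (farther from you), end to end and in line with it, leaving a gap of 3 cm.

Things in the scene. Friction and masses are not known exactly. Their poses are not given: they have to be found in the camera images.
- phone_c (a point): black smartphone lying flat, 144 x 68 x 8 mm, loose but not to be moved; its centre, 4 mm above the worktop. Its x axis runs along its length and points away from the robot (within 0.2 rad), y across it to the left, z up
- parts_tin_c (a point): green closed rectangular parts tin, 93 x 70 x 24 mm, 0.5 kg, loose but not to be moved; its centre, 12 mm above the worktop. Its flat lid is the top face, 12 mm above this point. It lies 200 to 220 mm to the left or right of the phone (centre to centre, within 15 mm of level with it), and its y axis runs along its length
- flux_tin_c (a point): small round tin of yellow rosin flux with a square label on top, 45 mm across, 18 mm high, z up; its centre, 9 mm above its underside. It stands on the lid of the parts tin at the start
- loupe_c (a point): black round eyepiece loupe, like a short flared cup standing on its narrower end, 38 mm across, 31 mm high, z up; its centre, 15.5 mm above its underside
- multitool_c (a point): folded grey-metal multitool lying flat, 128 x 37 x 20 mm; its centre, 9 mm above the worktop. x along its length (lying roughly left to right at the start), z up
- card_reader_c (a point): black memory-card reader with a blue stripe, a flat bar 66 x 26 x 9 mm lying flat; its centre, 4.5 mm above the worktop. x along its length, z up
Mind the look-alikes: they are no part of the job. Of the things that look like the part that bears flux_tin_c, the largest one is meant.

How it is judged (in metres and radians):
At the end, for the whole second after the job is handed in: Flux tin on the worktop 88-122 mm from phone and parts tin centres; loupe on parts tin, 15 mm; multitool 92.5 mm from phone centre, away from the tin, level, 15 mm; reader 127 mm behind it, 15 mm, in line, 18 mm; both parallel, 0.2 rad; phone and parts tin moved under 15 mm; all at rest (((y of parts_tin_c in the frame of phone_c between 0.1 and 0.3 m and y of flux_tin_c in the frame of phone_c between 0.08 and 0.13 m and y of multitool_c in the frame of phone_c between -0.1075 and -0.0775 m) or (y of parts_tin_c in the frame of phone_c between -0.3 and -0.1 m and y of flux_tin_c in the frame of phone_c between -0.13 and -0.08 m and y of multitool_c in the frame of phone_c between 0.0775 and 0.1075 m)) and horizontal distance between flux_tin_c and phone_c between 0.088 and 0.122 m and horizontal distance between flux_tin_c and parts_tin_c between 0.088 and 0.122 m and x of flux_tin_c in the frame of phone_c between -0.022 and 0.022 m and height (world z) of flux_tin_c between 0.004 and 0.014 m and angle between each of flux_tin_c, loupe_c's own z axis and vertical below 0.15 rad and horizontal distance between loupe_c and parts_tin_c below 0.015 m and height (world z) of loupe_c between 0.035 and 0.045 m and x of multitool_c in the frame of phone_c between -0.015 and 0.015 m and angle between the x axis of multitool_c and the x axis of phone_c, either way round below 0.2 rad and height (world z) of multitool_c between 0.004 and 0.014 m and horizontal distance between card_reader_c and multitool_c between 0.112 and 0.142 m and y of card_reader_c in the frame of multitool_c between -0.018 and 0.018 m and x of card_reader_c in the frame of phone_c above 0.08 m and angle between the x axis of card_reader_c and the x axis of multitool_c, either way round below 0.2 rad and height (world z) of card_reader_c between 0 and 0.009 m and distance of each of phone_c, parts_tin_c from where it was at the start of the episode below 0.015 m and angle between the x axis of phone_c and the y axis of parts_tin_c, either way round below 0.5 rad and linear speed of each of flux_tin, loupe, multitool, card_reader below 0.02 m/s); the robot touches nothing.
It fails at once if the phone or the parts tin was pushed more than 25 mm (distance of any of phone_c, parts_tin_c from where it was at the start of the episode above 0.025 m).
It also fails if it takes over 115 s, if anything falls off the work surface, if the arm or the gripper's body presses on something with over 40 N, if the wrist force passes 120 N, or if a joint passes its speed limit or range.

## Working session

There is one attempt and no reset: what is moved stays moved. The work goes in short steps, Python scripts to look and compute and a tool call to move; the robot and the scene stay as the last step left them, time stands still between calls to the robot, and variables do not carry over. Pictures are saved under pics/ and viewed, at most 14 in all, crops included, and the job is handed in when it is done.

Besides the shell and the picture viewer there is one more tool, called after ">>>" as name(argument=value, ...) on one line, values as JSON. move_arm: Moves the arm, as the interface text tells. Shifts and turns lie within -1 to 1; 1 stands for 20 mm of shift or 120 degrees of turn. Its arguments: {"type":"object","properties":{"plan":{"type":"array","items":{"type":"number"}},"grip_force":{"type":"number"}},"required":["plan"]}

```bash
mkdir -p pics; ls; python3 - <<'E'
from rig import ctrl
import cv2
for n in("scene","top"):
    im=ctrl.capture(n); cv2.imwrite(f"pics/{n}0.png",im[:,:,::-1]); p=ctrl.camera_params(n); print(n,p)
s=ctrl.get_state(); print(s["time_s"],s["tool_pos"],s["tcp_rot"],s["grip_width"])
E
```

```text
pics
scene {'fx': 349.5595568074725, 'fy': 349.5595568074725, 'cx': 253.6835919167733, 'cy': 193.19343084773593, 'eye': array([  12.93471544, -337.97566126,  669.1404105 ]), 'orientation': array([[ 0.47775964,  0.63352806, -0.60859504],
       [-0.87840066,  0.33459094, -0.3412641 ],
       [-0.01256999,  0.6976325 ,  0.71634551]])}
top {'fx': 388.0892940173873, 'fy': 388.0892940173873, 'cx': 257.5405705591101, 'cy': 190.4868828605778, 'eye': array([ 365.43983967,  -44.28472882, 1176.61295498]), 'orientation': array([[ 2.69448084e-03,  9.91339315e-01, -1.31297762e-01],
       [-9.99768594e-01, -1.31683260e-04, -2.15114110e-02],
       [-2.13423972e-02,  1.31325341e-01,  9.91109559e-01]])}
0.1 [ 175.47721687 -599.43329875  227.95396347] [[ 9.59721586e-01  2.80952591e-01 -3.45379111e-04]
 [ 2.80952803e-01 -9.59720880e-01  1.16432369e-03]
 [-4.34778769e-06 -1.21446181e-03 -9.99999263e-01]] 91.52187491127665
```

View pics/scene0.png

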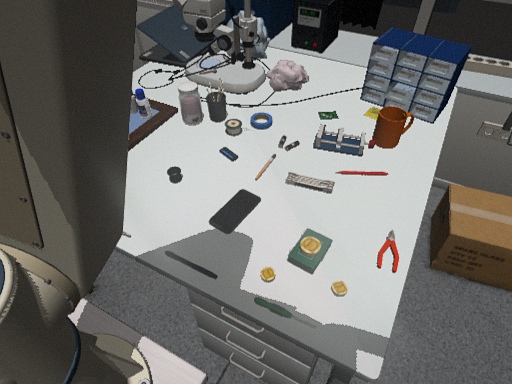

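View pics/top0.png

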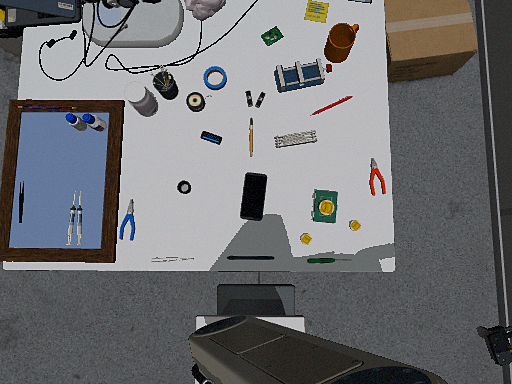

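The top view (up = +x, right = −y) shows:
- Phone (254,196)
- Parts tin (325,206), to the right of the phone
- Loupe (184,187)
- Multitool (296,138)
- Card reader with blue stripe (211,137)

Candidates for the flux tin are (326,207) on the parts tin, which is the largest, and the small ones at (306,239) and (354,225). Card reader look-alikes are the dark sticks at (249,98) and (262,99). The thread spool at (195,101) could be taken for the loupe.

```bash
cat > h.py <<'E'
from rig import ctrl
import cv2, numpy as np
def ray(p,uv,z):
    d=p["orientation"]@np.array([(uv[0]-p["cx"])/p["fx"],-(uv[1]-p["cy"])/p["fy"],-1.])
    return p["eye"]+d*(z-p["eye"][2])/d[2]
def meas(im,p,mask,box,z):
    """largest blob in box (u0,v0,u1,v1) -> centre, long-axis angle, size on plane z"""
    m=np.zeros(mask.shape,np.uint8); u0,v0,u1,v1=box
    m[v0:v1,u0:u1]=mask[v0:v1,u0:u1].astype(np.uint8)
    cs,_=cv2.findContours(m,cv2.RETR_EXTERNAL,cv2.CHAIN_APPROX_NONE)
    c=max(cs,key=cv2.contourArea).reshape(-1,2)
    w=np.array([ray(p,q,z)[:2] for q in c],np.float32)
    (x,y),(a,b),t=cv2.minAreaRect(w)
    if a<b: a,b,t=b,a,t+90
    return np.round([x,y,(t+90)%180-90,a,b],1), np.round(c.mean(0))
def topmeas(im,p):
    hsv=cv2.cvtColor(im,cv2.COLOR_RGB2HSV); H,S,V=cv2.split(hsv)
    return {"phone":meas(im,p,V<60,(235,165,275,217),8),
     "tin":meas(im,p,(S>60)&(H>15)&(H<100),(308,185,342,226),24),
     "flux":meas(im,p,(S>90)&(H>15)&(H<35),(312,190,340,222),42),
     "loupe":meas(im,p,V<110,(170,175,200,200),31),
     "multi":meas(im,p,V<190,(270,127,320,150),18),
     "reader":meas(im,p,V<140,(195,125,228,148),9)}
E
python3 - <<'E'
from h import *
im=cv2.imread("pics/top0.png")[:,:,::-1].copy(); p=ctrl.camera_params("top")
for k,v in topmeas(im,p).items(): print(k,*v)
c=im[80:260,160:380,::-1]; cv2.imwrite("pics/topc.png",cv2.resize(c,None,fx=3.3,fy=3.3,interpolation=cv2.INTER_CUBIC))
w=ctrl.camera_params("wrist"); s=ctrl.get_state();R=s["tcp_rot"]
print({k:v for k,v in w.items() if k[0] in "fc"}, R.T@(w["eye"]-s["tool_pos"]), R.T@w["orientation"], w.keys())
E
```

```text
phone [506.9  -6.   -6.6 136.1  67.9] [253. 195.]
tin [ 471.7 -220.    -5.    93.9   65.8] [325. 206.]
flux [ 468.6 -219.9   89.    40.8   38.2] [325. 207.]
loupe [529.3 202.3 -90.   39.4  39.3] [184. 187.]
multi [ 681.1 -131.9   89.8  150.2   69.3] [287. 136.]
reader [686.6 126.2  69.6  65.3  25.6] [211. 137.]
{'fx': 289.58950973363295, 'fy': 289.58950973363295, 'cx': 254.2682340883319, 'cy': 194.57210066726614} [  83.08081341    1.04659753 -156.76213171] [[-5.02033022e-04  9.55652500e-01  2.94496259e-01]
 [ 9.99999358e-01  7.78796321e-04 -8.22509433e-04]
 [-1.01538580e-03  2.94495657e-01 -9.55652278e-01]] dict_keys(['fx', 'fy', 'cx', 'cy', 'eye', 'orientation'])
```

View pics/topc.png

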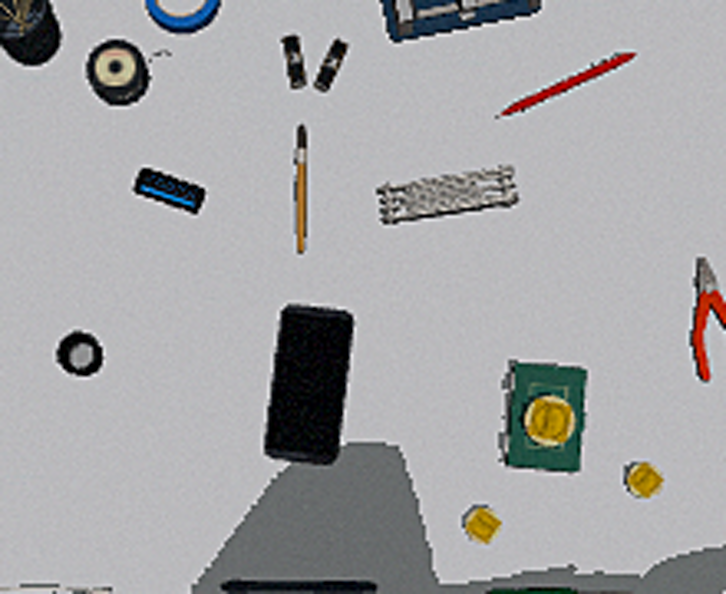

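The crop confirms the choices: the largest flux tin sits on the green tin, crop (550,420), and the reader has the blue stripe at (170,190). I'll remeasure the phone and multitool with better boxes.

```bash
python3 - <<'E'
from h import *
im=cv2.imread("pics/top0.png")[:,:,::-1].copy(); p=ctrl.camera_params("top")
V=im.max(2); print(np.median(V[150:165,280:300]))
ph=meas(im,p,V<60,(235,165,275,228),8); print(ph)
m=cv2.morphologyEx((V<165).astype(np.uint8),cv2.MORPH_CLOSE,np.ones((5,5)))
print(meas(im,p,m,(268,127,322,152),14))
print([ray(p,q,14) for q in [(160+447/3.3,80+195/3.3)]])
x,y,t=ph[0][:3]; c,s=np.cos(np.radians(t)),np.sin(np.radians(t))
P=lambda a,b:np.round([x+c*a-s*b,y+s*a+c*b],1)
print("multi",P(0,92.5),"reader",P(127,92.5), "flux mid",(np.array([x,y])+[471.7,-220])/2)
E
```

```text
188.0
(array([503.4,  -5.6,  -6.5, 143.2,  68. ]), array([253., 196.]))
(array([ 680.3, -134.5,  -81.6,  130. ,   38.9]), array([295., 139.]))
[array([ 678.60743973, -135.04569208,   14.        ])]
multi [513.9  86.3] reader [640.1  71.9] flux mid [ 487.55 -112.8 ]
```

>>> move_arm(plan=[0.97,-0.705,0.22,0,1,0.97,-0.705,0.22,0,1,0.97,-0.705,0.22,0,1,0.97,-0.705,0.22,0,1,0.97,-0.705,0.22,0,1], grip_force=20)

```text
time_s: 0.52
tool_pos: [249.3, -503.8, 206.0]
tcp_rot: [[0.96, 0.281, -0.0], [0.281, -0.96, 0.001], [-0.0, -0.001, -1.0]]
wrist_force: [0.3, 0.1, 0.7]
grip_width: 91.8
grip_force: 0.0
```

>>> move_arm(plan=[0.97,-0.705,0.22,0,1,0.97,-0.705,0.22,0,1,0.97,-0.705,0.22,0,1,0.97,-0.705,0.22,0,1,0.97,-0.705,0.22,0,1])

```text
time_s: 0.93
tool_pos: [322.6, -408.8, 184.2]
tcp_rot: [[0.96, 0.281, -0.0], [0.281, -0.96, 0.0], [-0.0, -0.0, -1.0]]
wrist_force: [0.2, -0.1, -0.9]
grip_width: 91.5
grip_force: 0.0
```

>>> move_arm(plan=[0.97,-0.705,0.22,0,1,0.97,-0.705,0.22,0,1,0.97,-0.705,0.22,0,1,0.97,-0.705,0.22,0,1,0.97,-0.705,0.22,0,1])

```text
time_s: 1.35
tool_pos: [395.9, -314.0, 162.2]
tcp_rot: [[0.96, 0.281, -0.0], [0.281, -0.96, 0.0], [-0.0, -0.0, -1.0]]
wrist_force: [0.2, 0.6, -0.1]
grip_width: 92.0
grip_force: 0.0
```

>>> move_arm(plan=[0.97,-0.705,0.22,0,1,0.97,-0.705,0.22,0,1,0.97,-0.705,0.22,0,1,0.97,-0.705,0.22,0,1,0.97,-0.705,0.22,0,1])

```text
time_s: 1.77
tool_pos: [469.1, -219.0, 140.2]
tcp_rot: [[0.96, 0.281, -0.0], [0.281, -0.96, 0.0], [-0.0, -0.0, -1.0]]
wrist_force: [0.1, 0.1, -0.5]
grip_width: 92.2
grip_force: 0.0
```

>>> move_arm(plan=[0,0,0,0.038,1,0,0,0,0.038,1,0,0,0,0.038,1,0,0,0,0.038,1,0,0,0,0.038,1])

```text
time_s: 2.18
tool_pos: [468.6, -219.9, 140.3]
tcp_rot: [[0.993, -0.117, -0.001], [-0.117, -0.993, 0.0], [-0.001, -0.0, -1.0]]
wrist_force: [0.8, 0.7, 0.1]
grip_width: 91.7
grip_force: 0.0
```

Precise motion. I'll check with the wrist camera.

```bash
cat >> h.py <<'E'
def wrist(name):
    p=ctrl.camera_params("wrist"); im=ctrl.capture("wrist"); cv2.imwrite(f"pics/{name}.png",im[:,:,::-1]); return im,p,ctrl.get_state()
def totool(xy,s):
    d=np.r_[np.array(xy[:2])-s["tool_pos"][:2],0]; return np.round((s["tcp_rot"].T@d)[:2],1)
E
python3 - <<'E'
from h import *
im,p,s=wrist("w1")
H,S,V=cv2.split(cv2.cvtColor(im,cv2.COLOR_RGB2HSV))
r=meas(im,p,(S>90)&(H>15)&(H<35),(0,0,512,384),42); print(r,totool(r[0],s))
t=meas(im,p,(S>60)&(H>15)&(H<100),(0,0,512,384),24); print(t,totool(t[0],s))
E
```

```text
(array([ 239.6, -331.7,   83.2,  319.7,   16.4]), array([375., 380.])) [-213.6  138.9]
(array([ 473.2, -225.9,   -6.5,   94.7,   65.8]), array([258., 186.])) [5.3 5.3]
```

View pics/w1.png

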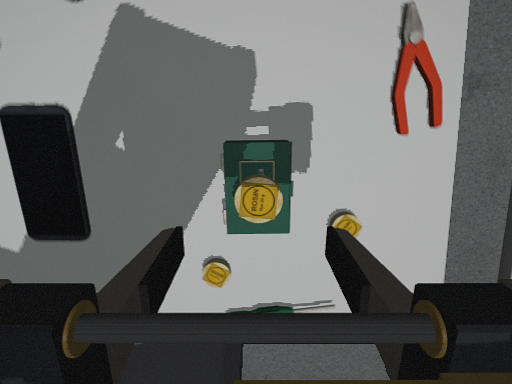

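The wrist view shows the flux tin rim at about (258,201), the parts tin lid at (257,187), the phone at left (45,172), and the two small look-alike tins at (216,272) and (346,223).

```bash
python3 - <<'E'
from h import *
im=cv2.imread("pics/w1.png")[:,:,::-1].copy();p=ctrl.camera_params("wrist");s=ctrl.get_state()
H,S,V=cv2.split(cv2.cvtColor(im,cv2.COLOR_RGB2HSV))
m=((H<33)&(V>110)&(S>30)).astype(np.uint8)
r=meas(im,p,m,(226,170,290,229),42); print(r,totool(r[0],s))
for q in [(258.5,178),(258.5,223),(233,201),(284,201)]: print(ray(p,q,42))
ph=meas(im,p,V<60,(0,95,98,245),8);print(ph)
E
```

```text
(array([ 463.9, -224.7,   82.9,   43.8,   36.4]), array([258., 200.])) [-4.1  5.2]
[ 488.449021   -227.67666459   42.        ]
[ 444.78239207 -222.46916893   42.        ]
[ 469.56828918 -201.59734293   42.        ]
[ 463.74475069 -248.56308507   42.        ]
(array([507. , -12.8,  -7.5, 140.9,  69.2]), array([ 46., 171.]))
```

>>> move_arm(plan=[-0.02,0.04,0.98,0,1,-0.02,0.04,0.98,0,1,-0.02,0.04,0.98,0,1,-0.02,0.04,0.98,0,1,-0.02,0.04,0.98,0,1])

```text
time_s: 2.65
tool_pos: [466.1, -223.9, 41.6]
tcp_rot: [[0.994, -0.111, -0.0], [-0.111, -0.994, 0.0], [-0.0, -0.0, -1.0]]
wrist_force: [0.6, -0.9, -0.3]
grip_width: 92.4
grip_force: 0.0
```

>>> move_arm(plan=[0,0,0,0,0.3,0,0,0,0,0.3,0,0,0,0,0.3,0,0,0,0,0.3,0,0,0,0,0.3], grip_force=15)

```text
time_s: 3.07
tool_pos: [467.1, -224.3, 43.7]
tcp_rot: [[0.994, -0.112, 0.002], [-0.112, -0.994, -0.001], [0.002, 0.001, -1.0]]
wrist_force: [0.0, -0.7, -0.0]
grip_width: 60.6
grip_force: 0.0
```

>>> move_arm(plan=[0,0,0,0,0.3,0,0,0,0,0.3,0,0,0,0,0.3,0,0,0,0,0.3,0,0,0,0,0.3])

```text
time_s: 3.48
tool_pos: [466.6, -224.1, 43.1]
tcp_rot: [[0.994, -0.113, 0.001], [-0.113, -0.994, -0.0], [0.001, 0.0, -1.0]]
wrist_force: [-0.7, 1.6, 6.6]
grip_width: 43.9
grip_force: 15.0
```

>>> move_arm(plan=[0,0,-0.4,0,0.3,0,0,-0.4,0,0.3,0,0,-0.4,0,0.3,0,0,-0.4,0,0.3,0,0,-0.4,0,0.3])

```text
time_s: 3.9
tool_pos: [466.4, -224.0, 83.7]
tcp_rot: [[0.994, -0.113, 0.0], [-0.113, -0.994, -0.0], [0.0, 0.0, -1.0]]
wrist_force: [0.6, 0.1, -1.0]
grip_width: 44.0
grip_force: 15.0
```

>>> move_arm(plan=[0.05,-0.55,0,0,0.3,0.05,-0.55,0,0,0.3,0.05,-0.55,0,0,0.3,0.05,-0.55,0,0,0.3,0.05,-0.55,0,0,0.3])

```text
time_s: 4.32
tool_pos: [477.4, -168.2, 82.2]
tcp_rot: [[0.994, -0.112, -0.001], [-0.112, -0.994, 0.0], [-0.001, -0.0, -1.0]]
wrist_force: [-0.5, 0.3, -0.1]
grip_width: 44.2
grip_force: 15.0
```

>>> move_arm(plan=[0.05,-0.55,0,0,0.3,0.05,-0.55,0,0,0.3,0.05,-0.55,0,0,0.3,0.05,-0.55,0,0,0.3,0.05,-0.55,0,0,0.3])

```text
time_s: 4.73
tool_pos: [488.9, -114.6, 82.5]
tcp_rot: [[0.994, -0.113, -0.0], [-0.113, -0.994, 0.0], [-0.0, -0.0, -1.0]]
wrist_force: [0.0, 0.1, -0.7]
grip_width: 43.9
grip_force: 15.0
```

```bash
python3 - <<'E'
from h import *
im,p,s=wrist("w2"); print(s["tool_pos"],s["grip_width"],s["grip_force"])
V=im.max(2)
m=cv2.morphologyEx((V<60).astype(np.uint8),cv2.MORPH_OPEN,np.ones((3,3)))
print(meas(im,p,m,(0,60,200,240),8))
t=cv2.split(cv2.cvtColor(im,cv2.COLOR_RGB2HSV))
print(meas(im,p,(t[1]>60)&(t[0]>70)&(t[0]<100),(330,60,512,280),24))
E
```

```text
[ 489.07140392 -113.36447151   82.54787516] 44.01124483726271 15.00001194415745
(array([524.4, -12.2,  -6.7, 104.3,  66.4]), array([124., 179.]))
(array([ 474.3, -221.1,   -5.4,   96.5,   69.8]), array([384., 216.]))
```

View pics/w2.png

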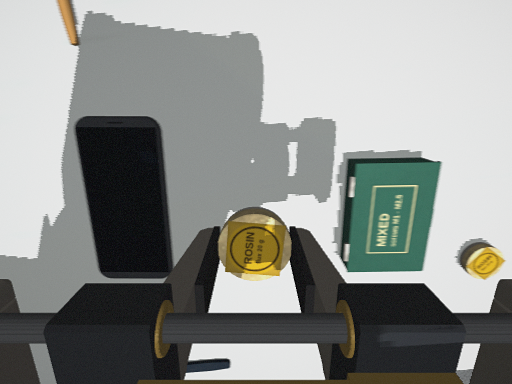

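```bash
python3 - <<'E'
from h import *
p=ctrl.camera_params("wrist")
for L,z in (([(77,117),(157,117),(172,277),(100,277)],8),([(354,164),(440,164),(423,271),(347,271)],24)):
    w=np.array([ray(p,q,z)[:2] for q in L]); print(w.mean(0).round(1),[np.linalg.norm(w[i]-w[i-1]).round(1) for i in range(4)])
E
```

```text
[505.2  -8.7] [np.float64(141.7), np.float64(61.7), np.float64(141.6), np.float64(65.9)]
[ 472.  -222.6] [np.float64(91.9), np.float64(64.8), np.float64(91.9), np.float64(64.4)]
```

>>> move_arm(plan=[0,0,0.8,0,0.3,0,0,0.8,0,0.3,0,0,0.8,0,0.3,0,0,0.6,0,0.3,0,0,0.12,0,0.3])

```text
time_s: 5.2
tool_pos: [487.5, -115.3, 18.5]
tcp_rot: [[0.994, -0.113, -0.003], [-0.113, -0.994, 0.001], [-0.003, -0.0, -1.0]]
wrist_force: [0.2, -0.4, 0.2]
grip_width: 44.4
grip_force: 15.0
```

>>> move_arm(plan=[0,0,0,0,0.3,0,0,0,0,0.7,0,0,0,0,0.7,0,0,0,0,0.7,0,0,0,0,0.7])

```text
time_s: 5.62
tool_pos: [489.2, -115.9, 20.9]
tcp_rot: [[0.994, -0.113, 0.001], [-0.113, -0.994, -0.0], [0.001, 0.0, -1.0]]
wrist_force: [-0.6, 0.4, -0.4]
grip_width: 64.3
grip_force: 0.0
```

>>> move_arm(plan=[0,0,0,0,0.7,0,0,-0.4,0,0.7,0,0,-1,0,0.7,0,0,-1,0,0.7,0,0,-1,0,1])

```text
time_s: 6.03
tool_pos: [488.4, -115.7, 89.4]
tcp_rot: [[0.994, -0.113, -0.0], [-0.113, -0.994, 0.0], [-0.0, -0.0, -1.0]]
wrist_force: [0.4, -0.1, 0.2]
grip_width: 69.3
grip_force: 0.0
```

>>> move_arm(plan=[0.01,-0.8,-0.1,0,1,0.01,-0.8,-0.1,0,1,0.01,-0.8,-0.1,0,1,0.01,-0.8,-0.1,0,1,0.01,-0.8,-0.1,0,1])

```text
time_s: 6.45
tool_pos: [498.8, -35.7, 99.1]
tcp_rot: [[0.994, -0.113, 0.001], [-0.113, -0.994, -0.0], [0.001, -0.0, -1.0]]
wrist_force: [0.1, 0.4, 0.3]
grip_width: 92.1
grip_force: 0.0
```

>>> move_arm(plan=[0.01,-0.8,-0.1,0,1,0.01,-0.8,-0.1,0,1,0.01,-0.8,-0.1,0,1,0.01,-0.8,-0.1,0,1,0.01,-0.8,-0.1,0,1])

```text
time_s: 6.87
tool_pos: [508.8, 43.8, 109.0]
tcp_rot: [[0.994, -0.113, 0.0], [-0.113, -0.994, 0.0], [0.0, -0.0, -1.0]]
wrist_force: [0.4, -0.8, -0.3]
grip_width: 91.6
grip_force: 0.0
```

>>> move_arm(plan=[0.01,-0.8,-0.1,0,1,0.01,-0.8,-0.1,0,1,0.01,-0.8,-0.1,0,1,0.01,-0.8,-0.1,0,1,0.01,-0.8,-0.1,0,1])

```text
time_s: 7.28
tool_pos: [518.8, 123.2, 119.0]
tcp_rot: [[0.994, -0.113, 0.0], [-0.113, -0.994, 0.0], [0.0, -0.0, -1.0]]
wrist_force: [0.9, 1.0, 0.2]
grip_width: 91.8
grip_force: 0.0
```

>>> move_arm(plan=[0.01,-0.8,-0.1,0,1,0.01,-0.8,-0.1,0,1,0.01,-0.8,-0.1,0,1,0.01,-0.8,-0.1,0,1,0.01,-0.8,-0.1,0,1])

```text
time_s: 7.7
tool_pos: [528.7, 202.5, 129.0]
tcp_rot: [[0.994, -0.113, 0.0], [-0.113, -0.994, 0.0], [0.0, -0.0, -1.0]]
wrist_force: [0.4, -0.0, 0.6]
grip_width: 91.9
grip_force: 0.0
```

```bash
python3 - <<'E'
from h import *
im,p,s=wrist("w3"); print(s["tool_pos"])
V=im.max(2)
r=meas(im,p,V<90,(190,120,330,250),31); print(r,totool(r[0],s))
E
```

```text
[529.67900429 204.9982132  129.58458992]
(array([531.9, 201. ,  -6.5,  42.5,  39. ]), array([254., 197.])) [2.7 3.7]
```

View pics/w3.png

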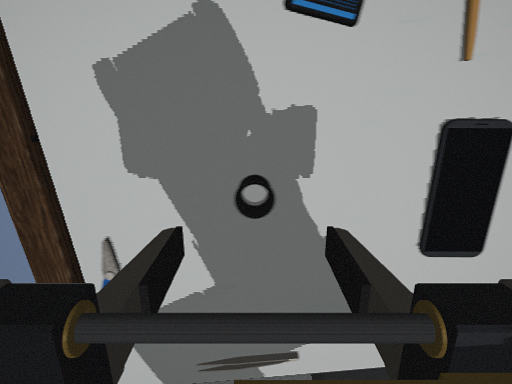

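>>> move_arm(plan=[0,0.04,1,0,1,0,0.04,1,0,1,0,0.03,1,0,1,0,0,1,0,0.9,0,0,0.9,0,0.8])

```text
time_s: 8.17
tool_pos: [528.3, 199.2, 29.7]
tcp_rot: [[0.994, -0.113, -0.0], [-0.113, -0.994, -0.0], [-0.0, 0.0, -1.0]]
wrist_force: [-0.2, 0.9, -0.3]
grip_width: 80.7
grip_force: 0.0
```

>>> move_arm(plan=[0,0,0.5,0,0.8,0,0,0.1,0,0.3,0,0,0,0,0.3,0,0,0,0,0.3,0,0,0,0,0.3], grip_force=12)

```text
time_s: 8.58
tool_pos: [529.3, 199.8, 19.3]
tcp_rot: [[0.994, -0.113, 0.002], [-0.113, -0.994, 0.001], [0.002, -0.001, -1.0]]
wrist_force: [0.1, -0.5, 0.6]
grip_width: 49.3
grip_force: 0.0
```

>>> move_arm(plan=[0,0,0,0,0.3,0,0,0,0,0.3,0,0,0,0,0.3,0,0,0,0,0.3,0,0,0,0,0.3])

```text
time_s: 9.0
tool_pos: [529.1, 199.9, 19.0]
tcp_rot: [[0.994, -0.113, 0.001], [-0.113, -0.994, 0.001], [0.001, -0.001, -1.0]]
wrist_force: [-0.6, 0.1, 6.4]
grip_width: 36.4
grip_force: 12.0
```

>>> move_arm(plan=[0,0,-0.1,0,0.3,0,0,-0.3,0,0.3,0,0,-0.8,0,0.3,0,0,-0.8,0,0.3,0,0,-0.8,0,0.3])

```text
time_s: 9.42
tool_pos: [528.1, 199.4, 74.9]
tcp_rot: [[0.994, -0.113, -0.001], [-0.113, -0.994, -0.0], [-0.001, 0.0, -1.0]]
wrist_force: [-0.1, 0.5, -1.1]
grip_width: 37.1
grip_force: 12.0
```

>>> move_arm(plan=[-0.017,0.85,-0.1,0,0.3,-0.017,0.85,-0.1,0,0.3,-0.017,0.85,0,0,0.3,-0.017,0.85,0,0,0.3,-0.017,0.85,0,0,0.3])

```text
time_s: 9.83
tool_pos: [517.0, 114.6, 78.6]
tcp_rot: [[0.994, -0.113, 0.0], [-0.113, -0.994, 0.0], [0.0, -0.0, -1.0]]
wrist_force: [0.2, -0.3, -0.6]
grip_width: 36.5
grip_force: 12.0
```

>>> move_arm(plan=[-0.017,0.85,0,0,0.3,-0.017,0.85,0,0,0.3,-0.017,0.85,0,0,0.3,-0.017,0.85,0,0,0.3,-0.017,0.85,0,0,0.3])

```text
time_s: 10.25
tool_pos: [505.7, 30.2, 78.6]
tcp_rot: [[0.994, -0.113, 0.0], [-0.113, -0.994, -0.0], [0.0, 0.0, -1.0]]
wrist_force: [0.0, 0.4, -0.4]
grip_width: 36.7
grip_force: 12.0
```

>>> move_arm(plan=[-0.017,0.85,0,0,0.3,-0.017,0.85,0,0,0.3,-0.017,0.85,0,0,0.3,-0.017,0.85,0,0,0.3,-0.017,0.85,0,0,0.3])

```text
time_s: 10.67
tool_pos: [494.4, -54.1, 78.5]
tcp_rot: [[0.994, -0.113, 0.0], [-0.113, -0.994, -0.0], [0.0, 0.0, -1.0]]
wrist_force: [0.7, 0.1, -1.0]
grip_width: 36.3
grip_force: 12.0
```

>>> move_arm(plan=[-0.017,0.85,0,0,0.3,-0.017,0.85,0,0,0.3,-0.017,0.85,0,0,0.3,-0.017,0.85,0,0,0.3,-0.017,0.85,0,0,0.3])

```text
time_s: 11.08
tool_pos: [483.1, -138.3, 78.5]
tcp_rot: [[0.994, -0.113, 0.0], [-0.113, -0.994, -0.0], [0.0, 0.0, -1.0]]
wrist_force: [1.1, -0.5, 0.4]
grip_width: 36.4
grip_force: 12.0
```

>>> move_arm(plan=[-0.017,0.85,0,0,0.3,-0.017,0.85,0,0,0.3,-0.017,0.85,0,0,0.3,-0.017,0.85,0,0,0.3,-0.017,0.85,0,0,0.3])

```text
time_s: 11.5
tool_pos: [471.8, -222.6, 78.5]
tcp_rot: [[0.994, -0.113, 0.0], [-0.113, -0.994, -0.0], [0.0, 0.0, -1.0]]
wrist_force: [0.1, -0.5, -0.5]
grip_width: 36.6
grip_force: 12.0
```

```bash
python3 - <<'E'
from h import *
im,p,s=wrist("w4"); print(s["tool_pos"],s["grip_width"])
t=cv2.split(cv2.cvtColor(im,cv2.COLOR_RGB2HSV))
m=cv2.morphologyEx(((t[1]>60)&(t[0]>70)&(t[0]<100)).astype(np.uint8),cv2.MORPH_OPEN,np.ones((3,3)))
r=meas(im,p,m,(150,60,400,300),24);print(r,totool(r[0],s))
E
```

```text
[ 471.95105039 -224.89994675   78.67848301] 36.30889371899474
(array([ 486.1, -228.8,   -6.5,   69.2,   63.9]), array([257., 193.])) [14.5  2.3]
```

View pics/w4.png

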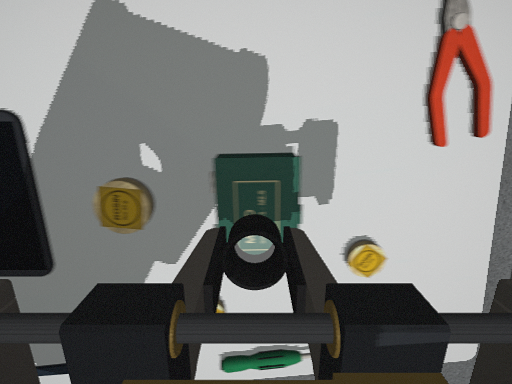

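Loupe is held upright over the tin: loupe at (255,250), lid columns 217–300, so lateral offset is about 2 mm. The flux tin stands at (124,205) on the worktop.

>>> move_arm(plan=[0.05,0.08,0.5,0,0.3,0,0,0.5,0,0.3,0,0,0.4,0,0.3,0,0,0.25,0,0.3,0,0,0.1,0,0.3])

```text
time_s: 11.97
tool_pos: [472.3, -222.3, 42.4]
tcp_rot: [[0.994, -0.112, -0.002], [-0.112, -0.994, 0.001], [-0.002, -0.001, -1.0]]
wrist_force: [-4.7, 3.3, 19.9]
grip_width: 36.1
grip_force: 12.0
```

>>> move_arm(plan=[0,0,0,0,0.3,0,0,0,0,0.3,0,0,0,0,0.6,0,0,0,0,0.6,0,0,0,0,0.6])

```text
time_s: 12.38
tool_pos: [472.9, -223.2, 43.0]
tcp_rot: [[0.994, -0.113, -0.0], [-0.113, -0.994, 0.0], [-0.0, -0.0, -1.0]]
wrist_force: [-0.6, 0.3, 0.4]
grip_width: 53.8
grip_force: 0.0
```

>>> move_arm(plan=[0,0,0,0,0.6,0,0,-0.4,0,0.6,0,0,-1,0,0.6,0,0,-1,0,0.6,0,0,-1,0,1])

```text
time_s: 12.8
tool_pos: [472.7, -223.4, 112.3]
tcp_rot: [[0.994, -0.113, -0.0], [-0.113, -0.994, 0.0], [-0.0, -0.0, -1.0]]
wrist_force: [0.0, -1.0, 0.1]
grip_width: 59.9
grip_force: 0.0
```

>>> move_arm(plan=[0.98,-0.55,-0.2,0,1,0.98,-0.55,-0.2,0,1,0.98,-0.55,-0.2,0,1,0.98,-0.55,-0.2,0,1,0.98,-0.55,-0.2,0,1])

```text
time_s: 13.22
tool_pos: [577.4, -179.5, 132.2]
tcp_rot: [[0.994, -0.113, 0.001], [-0.113, -0.994, -0.0], [0.001, 0.0, -1.0]]
wrist_force: [-0.9, -0.5, -1.0]
grip_width: 91.3
grip_force: 0.0
```

>>> move_arm(plan=[0.98,-0.55,0,0,1,0.98,-0.55,0,0,1,0.98,-0.55,0,0,1,0.98,-0.55,0,0,1,0.98,-0.55,0,0,1])

```text
time_s: 13.63
tool_pos: [681.0, -135.8, 131.8]
tcp_rot: [[0.994, -0.113, 0.0], [-0.113, -0.994, -0.0], [0.0, 0.0, -1.0]]
wrist_force: [0.0, -0.8, 0.3]
grip_width: 92.2
grip_force: 0.0
```

>>> move_arm(plan=[0,0,0,-0.0583,1,0,0,0,-0.0583,1,0,0,0,-0.0583,1,0,0,0,-0.0583,1,0,0,0,-0.0583,1])

```text
time_s: 14.05
tool_pos: [680.0, -136.3, 131.7]
tcp_rot: [[0.876, 0.482, 0.0], [0.482, -0.876, -0.0], [0.0, 0.0, -1.0]]
wrist_force: [0.8, 0.5, 0.6]
grip_width: 91.6
grip_force: 0.0
```

>>> move_arm(plan=[0,0,0,-0.0583,1,0,0,0,-0.0583,1,0,0,0,-0.0583,1,0,0,0,-0.0583,1,0,0,0,-0.0583,1])

```text
time_s: 14.47
tool_pos: [680.0, -136.3, 131.8]
tcp_rot: [[0.441, 0.897, 0.0], [0.897, -0.441, -0.0], [0.0, 0.0, -1.0]]
wrist_force: [0.4, -0.6, 0.6]
grip_width: 91.8
grip_force: 0.0
```

>>> move_arm(plan=[0,0,0,-0.0583,1,0,0,0,-0.0583,1,0,0,0,-0.0583,1,0,0,0,-0.0583,1,0,0,0,-0.0583,1])

```text
time_s: 14.88
tool_pos: [680.0, -136.3, 131.8]
tcp_rot: [[-0.153, 0.988, 0.0], [0.988, 0.153, -0.0], [-0.0, 0.0, -1.0]]
wrist_force: [-0.4, 0.0, 0.5]
grip_width: 91.7
grip_force: 0.0
```

```bash
python3 - <<'E'
from h import *
im,p,s=wrist("w5"); print(s["tool_pos"],s["tcp_rot"].round(3),s["joint_positions"])
t=ctrl.capture("top"); cv2.imwrite("pics/top1.png",t[:,:,::-1])
E
```

```text
[ 679.99063127 -136.34159008  131.80034292] [[-0.162  0.987  0.   ]
 [ 0.987  0.162 -0.   ]
 [-0.     0.    -1.   ]] [-1.14613350e+01  3.15297001e+01  8.89343134e+01 -8.03671292e-04
  5.95295182e+01 -2.07796287e+01]
```

View pics/w5.png

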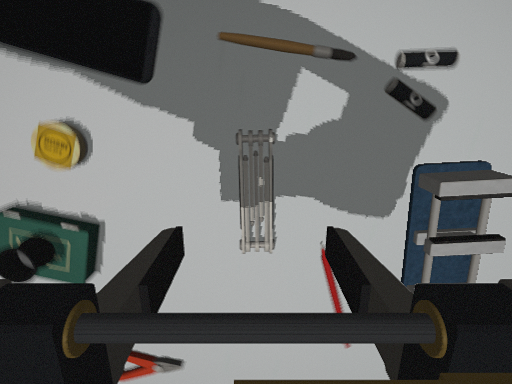

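```bash
python3 - <<'E'
from h import *
p=ctrl.camera_params("wrist"); s=ctrl.get_state()
a,b=[ray(p,q,16) for q in((256,132),(258,249))]; print(a,b,np.linalg.norm(a-b),totool((a+b)/2,s),np.degrees(np.arctan2(*(a-b)[[1,0]])))
im=cv2.imread("pics/top1.png"); c=im[150:250,230:400]; cv2.imwrite("pics/top1c.png",cv2.resize(c,None,fx=4,fy=4,interpolation=cv2.INTER_CUBIC))
E
```

```text
[672.51010864 -78.14067415  16.        ] [ 692.63086847 -196.46962958   16.        ] 120.0274413229072 [-1.3  2.4] 99.65032181909523
```

View pics/top1c.png

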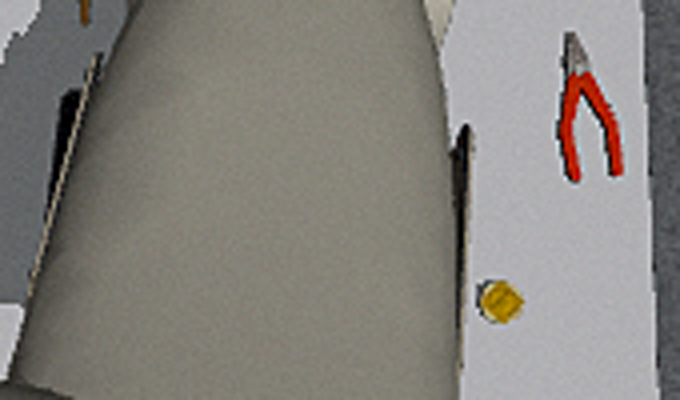

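The crop is blocked by the arm, so nothing new from it. The multitool is centred under the gripper and aligned, ends at (256,132) and (258,249). Descending to grasp.

>>> move_arm(plan=[-0.05,0.1,1,0,1,0,0.02,1,0,1,0,0,1,0,1,0,0,1,0,0.9,0,0,0.9,0,0.8])

```text
time_s: 15.4
tool_pos: [682.4, -136.9, 32.4]
tcp_rot: [[-0.142, 0.99, -0.0], [0.99, 0.142, 0.0], [0.0, -0.0, -1.0]]
wrist_force: [0.4, 0.9, 0.5]
grip_width: 81.0
grip_force: 0.0
```

>>> move_arm(plan=[0,0,0.6,0,0.8,0,0,0.26,0,0.8,0,0,0,0,0.25,0,0,0,0,0.25,0,0,0,0,0.25], grip_force=25)

```text
time_s: 15.82
tool_pos: [683.2, -137.1, 16.8]
tcp_rot: [[-0.146, 0.989, 0.001], [0.989, 0.146, -0.0], [-0.0, 0.001, -1.0]]
wrist_force: [0.1, 0.1, -0.4]
grip_width: 55.5
grip_force: 0.0
```

>>> move_arm(plan=[0,0,0,0,0.25,0,0,0,0,0.25,0,0,0,0,0.25,0,0,0,0,0.25,0,0,0,0,0.25])

```text
time_s: 16.23
tool_pos: [682.6, -137.0, 16.4]
tcp_rot: [[-0.147, 0.989, 0.0], [0.989, 0.147, -0.0], [-0.0, 0.0, -1.0]]
wrist_force: [-1.8, -0.0, 2.7]
grip_width: 35.6
grip_force: 25.0
```

>>> move_arm(plan=[0,0,-0.1,0,0.25,0,0,-0.3,0,0.25,0,0,-0.8,0,0.25,0,0,-0.8,0,0.25,0,0,-0.8,0,0.25])

```text
time_s: 16.65
tool_pos: [682.3, -136.8, 72.5]
tcp_rot: [[-0.147, 0.989, -0.001], [0.989, 0.147, 0.0], [0.0, -0.001, -1.0]]
wrist_force: [0.5, -0.5, -2.9]
grip_width: 35.2
grip_force: 25.0
```

>>> move_arm(plan=[0.808,-0.442,-0.2,0,0.25,0.808,-0.442,-0.2,0,0.25,0.808,-0.442,-0.2,0,0.25,0.808,-0.442,-0.2,0,0.25,0.808,-0.442,-0.2,0,0.25])

```text
time_s: 17.07
tool_pos: [626.3, -62.9, 92.4]
tcp_rot: [[-0.147, 0.989, -0.0], [0.989, 0.147, 0.0], [0.0, -0.0, -1.0]]
wrist_force: [0.9, -0.3, -2.1]
grip_width: 35.3
grip_force: 25.0
```

>>> move_arm(plan=[0.808,-0.442,0,0,0.25,0.808,-0.442,0,0,0.25,0.808,-0.442,0,0,0.25,0.808,-0.442,0,0,0.25,0.808,-0.442,0,0,0.25])

```text
time_s: 17.48
tool_pos: [570.7, 10.6, 92.3]
tcp_rot: [[-0.147, 0.989, 0.0], [0.989, 0.147, 0.0], [0.0, 0.0, -1.0]]
wrist_force: [0.2, -0.8, -1.5]
grip_width: 34.9
grip_force: 25.0
```

>>> move_arm(plan=[0.808,-0.442,0,0,0.25,0.808,-0.442,0,0,0.25,0.808,-0.442,0,0,0.25,0.808,-0.442,0,0,0.25,0.808,-0.442,0,0,0.25])

```text
time_s: 17.9
tool_pos: [515.2, 84.0, 92.3]
tcp_rot: [[-0.147, 0.989, 0.0], [0.989, 0.147, 0.0], [0.0, 0.0, -1.0]]
wrist_force: [-0.0, 0.1, -2.1]
grip_width: 35.5
grip_force: 25.0
```

>>> move_arm(plan=[0,0,0,-0.0417,0.25,0,0,0,-0.0417,0.25,0,0,0,-0.0417,0.25,0,0,0,-0.0417,0.25,0,0,0,-0.0417,0.25])

```text
time_s: 18.32
tool_pos: [515.8, 83.4, 92.3]
tcp_rot: [[-0.555, 0.832, 0.0], [0.832, 0.555, 0.0], [-0.0, 0.0, -1.0]]
wrist_force: [0.1, 0.6, -2.2]
grip_width: 35.4
grip_force: 25.0
```

>>> move_arm(plan=[0,0,0,-0.0417,0.25,0,0,0,-0.0417,0.25,0,0,0,-0.0417,0.25,0,0,0,-0.0417,0.25,0,0,0,-0.0417,0.25])

```text
time_s: 18.73
tool_pos: [515.8, 83.4, 92.3]
tcp_rot: [[-0.855, 0.519, 0.0], [0.519, 0.855, 0.0], [-0.0, 0.0, -1.0]]
wrist_force: [-0.6, 0.3, -1.1]
grip_width: 35.2
grip_force: 25.0
```

>>> move_arm(plan=[0,0,0,-0.0417,0.25,0,0,0,-0.0417,0.25,0,0,0,-0.0417,0.25,0,0,0,-0.0417,0.25,0,0,0,-0.0417,0.25])

```text
time_s: 19.15
tool_pos: [515.8, 83.4, 92.3]
tcp_rot: [[-0.994, 0.109, 0.0], [0.109, 0.994, 0.0], [-0.0, 0.0, -1.0]]
wrist_force: [0.4, -0.5, -2.3]
grip_width: 35.3
grip_force: 25.0
```

```bash
python3 - <<'E'
from h import *
im,p,s=wrist("w6"); print(s["tool_pos"],s["tcp_rot"].round(3),s["joint_positions"])
E
```

```text
[515.77324708  83.32948552  92.25811836] [[-0.995  0.103  0.   ]
 [ 0.103  0.995  0.   ]
 [-0.     0.    -1.   ]] [ 9.01326608e+00  2.13968456e+01  1.12573527e+02 -4.88555273e-04
  4.60179519e+01 -7.51027292e+01]
```

View pics/w6.png

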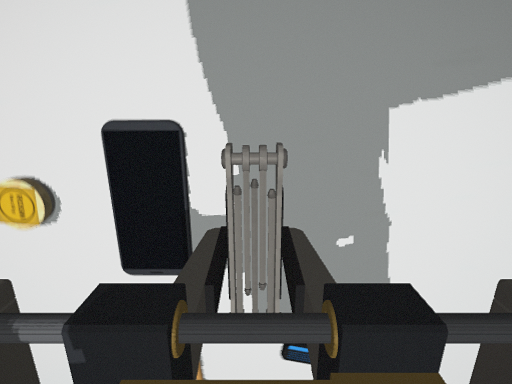

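The multitool is held vertically in the image, centre column 255. The phone is at (102–190, 122–273). I'll check the phone's pose from here.

```bash
python3 - <<'E'
from h import *
im=cv2.imread("pics/w6.png")[:,:,::-1].copy();p=ctrl.camera_params("wrist");s=ctrl.get_state()
r=meas(im,p,im.max(2)<75,(80,100,195,278),8);print(r)
w=np.array([ray(p,q,8)[:2] for q in [(102,121),(183,121),(191,274),(122,274)]]);print(w.mean(0),w)
E
```

```text
(array([507. ,  -8.7,  -5.2, 145.5,  69.2]), array([151., 199.]))
[505.34828161  -9.16581061] [[431.88942457 -33.12299033]
 [438.63253006  32.00516691]
 [578.79275925  14.88249281]
 [572.07841254 -50.42791182]]
```

>>> move_arm(plan=[0,0,0.9,0,0.25,0,0,0.9,0,0.25,0,0,0.9,0,0.25,0,0,0.7,0,0.25,0,0,0.32,0,0.25])

```text
time_s: 19.62
tool_pos: [514.8, 83.2, 16.2]
tcp_rot: [[-0.993, 0.115, -0.002], [0.115, 0.993, -0.0], [0.002, -0.001, -1.0]]
wrist_force: [-2.3, -0.5, 20.6]
grip_width: 34.9
grip_force: 25.0
```

>>> move_arm(plan=[0,0,0,0,0.25,0,0,0,0,0.25,0,0,0,0,0.55,0,0,0,0,0.55,0,0,0,0,0.55])

```text
time_s: 20.03
tool_pos: [516.4, 83.4, 18.3]
tcp_rot: [[-0.994, 0.113, 0.001], [0.113, 0.994, 0.0], [-0.001, 0.0, -1.0]]
wrist_force: [-0.1, 0.6, -0.1]
grip_width: 50.3
grip_force: 0.0
```

>>> move_arm(plan=[0,0,0,0,0.55,0,0,-0.5,0,0.55,0,0,-1,0,0.55,0,0,-1,0,0.55,0,0,-1,0,0.55])

```text
time_s: 20.45
tool_pos: [515.6, 83.3, 89.1]
tcp_rot: [[-0.994, 0.113, -0.0], [0.113, 0.994, -0.0], [0.0, -0.0, -1.0]]
wrist_force: [-0.6, -0.3, 0.0]
grip_width: 50.2
grip_force: 0.0
```

>>> move_arm(plan=[-0.826,0.308,-0.4,0,1,-0.826,0.308,-0.4,0,1,-0.826,0.308,-0.4,0,1,-0.826,0.308,-0.4,0,1,-0.826,0.308,-0.4,0,1])

```text
time_s: 20.87
tool_pos: [602.1, 104.8, 129.1]
tcp_rot: [[-0.994, 0.113, 0.001], [0.113, 0.994, 0.0], [-0.001, 0.0, -1.0]]
wrist_force: [0.7, 0.1, -0.8]
grip_width: 81.7
grip_force: 0.0
```

>>> move_arm(plan=[-0.826,0.308,0,0,1,-0.826,0.308,0,0,1,-0.826,0.308,0,0,1,-0.826,0.308,0,0,1,-0.826,0.308,0,0,1])

```text
time_s: 21.28
tool_pos: [687.6, 126.1, 128.6]
tcp_rot: [[-0.994, 0.113, 0.0], [0.113, 0.994, 0.0], [-0.0, 0.0, -1.0]]
wrist_force: [0.1, 0.7, -0.6]
grip_width: 92.0
grip_force: 0.0
```

>>> move_arm(plan=[0,0,0,0.0577,1,0,0,0,0.0577,1,0,0,0,0.0577,1,0,0,0,0.0577,1,0,0,0,0.0577,1])

```text
time_s: 21.7
tool_pos: [686.8, 125.9, 128.5]
tcp_rot: [[-0.75, 0.662, 0.0], [0.662, 0.75, 0.0], [-0.0, 0.0, -1.0]]
wrist_force: [-0.3, 0.8, 0.5]
grip_width: 91.9
grip_force: 0.0
```

>>> move_arm(plan=[0,0,0,0.0577,1,0,0,0,0.0577,1,0,0,0,0.0577,1,0,0,0,0.0577,1,0,0,0,0.0577,1])

```text
time_s: 22.12
tool_pos: [686.8, 125.9, 128.5]
tcp_rot: [[-0.241, 0.971, 0.0], [0.971, 0.241, 0.0], [-0.0, 0.0, -1.0]]
wrist_force: [-0.4, -0.5, 0.5]
grip_width: 92.0
grip_force: 0.0
```

>>> move_arm(plan=[0,0,0,0.0577,1,0,0,0,0.0577,1,0,0,0,0.0577,1,0,0,0,0.0577,1,0,0,0,0.0577,1])

```text
time_s: 22.53
tool_pos: [686.8, 125.9, 128.6]
tcp_rot: [[0.353, 0.936, 0.0], [0.936, -0.353, 0.0], [0.0, 0.0, -1.0]]
wrist_force: [0.2, 0.6, -0.1]
grip_width: 91.9
grip_force: 0.0
```

```bash
python3 - <<'E'
from h import *
ctrl.capture("top")
im,p,s=wrist("w7"); print(s["tool_pos"],s["tcp_rot"].round(3)[:,0],s["joint_positions"])
H,S,V=cv2.split(cv2.cvtColor(im,cv2.COLOR_RGB2HSV))
m=cv2.morphologyEx(((V<80)|((S>120)&(H>90)&(H<125))).astype(np.uint8),cv2.MORPH_OPEN,np.ones((3,3)))
r=meas(im,p,m,(190,110,325,270),9); print(r,totool(r[0],s))
E
```

```text
[686.84328022 125.89432957 128.47893895] [0.35  0.937 0.   ] [1.02634613e+01 3.21085887e+01 8.83981038e+01 3.38635717e-04
 5.94688527e+01 3.07337453e+01]
(array([688.5, 123.9,  69.6,  64.7,  25.7]), array([256., 191.])) [-1.3  2.2]
```

View pics/w7.png

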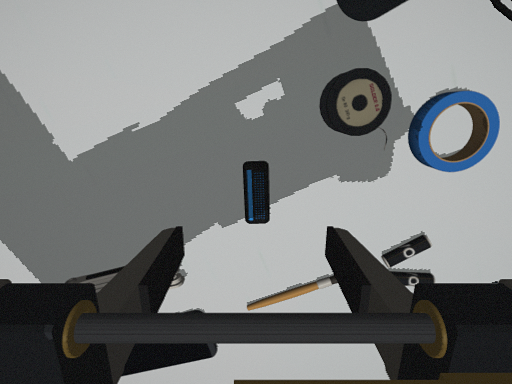

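Reader with blue stripe at (256,191), aligned with the tool and 2 mm off in y.

>>> move_arm(plan=[-0.06,0.1,1,0,0.7,0,0,1,0,0.6,0,0,1,0,0.6,0,0,1,0,0.6,0,0,0.9,0,0.6])

```text
time_s: 23.05
tool_pos: [688.1, 124.0, 29.1]
tcp_rot: [[0.343, 0.939, -0.0], [0.939, -0.343, -0.0], [-0.0, -0.0, -1.0]]
wrist_force: [-0.3, 0.2, -0.4]
grip_width: 60.5
grip_force: 0.0
```

>>> move_arm(plan=[0,0,0.5,0,0.6,0,0,0.24,0,0.6,0,0,0,0,0.15,0,0,0,0,0.15,0,0,0,0,0.15], grip_force=15)

```text
time_s: 23.47
tool_pos: [688.9, 124.2, 15.7]
tcp_rot: [[0.346, 0.938, 0.001], [0.938, -0.346, 0.0], [0.001, 0.001, -1.0]]
wrist_force: [0.7, -0.2, -0.9]
grip_width: 37.1
grip_force: 0.0
```

>>> move_arm(plan=[0,0,0,0,0.15,0,0,0,0,0.15,0,0,0,0,0.15,0,0,0,0,0.15,0,0,0,0,0.15])

```text
time_s: 23.88
tool_pos: [688.6, 124.1, 15.3]
tcp_rot: [[0.347, 0.938, 0.001], [0.938, -0.347, 0.0], [0.0, 0.001, -1.0]]
wrist_force: [-0.8, -0.5, 6.0]
grip_width: 25.6
grip_force: 15.0
```

>>> move_arm(plan=[0,0,-0.1,0,0.15,0,0,-0.4,0,0.15,0,0,-0.8,0,0.15,0,0,-0.8,0,0.15,0,0,-0.8,0,0.15])

```text
time_s: 24.3
tool_pos: [688.1, 124.0, 73.5]
tcp_rot: [[0.348, 0.938, -0.001], [0.938, -0.348, -0.0], [-0.0, -0.001, -1.0]]
wrist_force: [0.8, 0.2, 0.2]
grip_width: 25.8
grip_force: 15.0
```

>>> move_arm(plan=[-0.675,-0.241,0,0,0.15,-0.675,-0.241,0,0,0.15,-0.675,-0.241,0,0,0.15,-0.675,-0.241,0,0,0.15,-0.675,-0.241,0,0,0.15])

```text
time_s: 24.72
tool_pos: [641.7, 68.7, 73.2]
tcp_rot: [[0.347, 0.938, 0.0], [0.938, -0.347, 0.0], [0.0, 0.0, -1.0]]
wrist_force: [0.2, -0.4, -0.3]
grip_width: 25.9
grip_force: 15.0
```

>>> move_arm(plan=[0,0,0,0.0423,0.15,0,0,0,0.0423,0.15,0,0,0,0.0423,0.15,0,0,0,0.0423,0.15,0,0,0,0.0423,0.15])

```text
time_s: 25.13
tool_pos: [642.1, 68.9, 73.0]
tcp_rot: [[0.719, 0.695, 0.0], [0.695, -0.719, 0.0], [0.0, 0.0, -1.0]]
wrist_force: [-0.7, 0.6, -0.2]
grip_width: 25.8
grip_force: 15.0
```

>>> move_arm(plan=[0,0,0,0.0423,0.15,0,0,0,0.0423,0.15,0,0,0,0.0423,0.15,0,0,0,0.0423,0.15,0,0,0,0.0423,0.15])

```text
time_s: 25.55
tool_pos: [642.1, 68.9, 73.0]
tcp_rot: [[0.948, 0.32, -0.0], [0.32, -0.948, 0.0], [-0.0, -0.0, -1.0]]
wrist_force: [0.0, 0.1, 0.2]
grip_width: 25.4
grip_force: 15.0
```

>>> move_arm(plan=[0,0,0,0.0423,0.15,0,0,0,0.0423,0.15,0,0,0,0.0423,0.15,0,0,0,0.0423,0.15,0,0,0,0.0423,0.15])

```text
time_s: 25.97
tool_pos: [642.1, 68.9, 73.0]
tcp_rot: [[0.993, -0.117, -0.0], [-0.117, -0.993, -0.0], [-0.0, 0.0, -1.0]]
wrist_force: [-0.6, 0.8, 0.1]
grip_width: 25.3
grip_force: 15.0
```

>>> move_arm(plan=[0,0,0.7,0,0.15,0,0,0.7,0,0.15,0,0,0.7,0,0.15,0,0,0.55,0,0.15,0,0,0.2,0,0.15])

```text
time_s: 26.38
tool_pos: [640.9, 68.9, 14.3]
tcp_rot: [[0.994, -0.111, -0.004], [-0.111, -0.994, -0.0], [-0.004, 0.001, -1.0]]
wrist_force: [-14.3, -2.4, 46.9]
grip_width: 25.8
grip_force: 30.7
```

>>> move_arm(plan=[0,0,-0.03,0,0.15,0,0,0,0,0.15,0,0,0,0,0.5,0,0,0,0,0.5,0,0,0,0,0.5])

```text
time_s: 26.8
tool_pos: [642.2, 69.2, 16.0]
tcp_rot: [[0.994, -0.113, -0.0], [-0.113, -0.994, -0.0], [-0.0, 0.0, -1.0]]
wrist_force: [-0.0, 0.9, -0.6]
grip_width: 43.4
grip_force: 0.0
```

>>> move_arm(plan=[0,0,0,0,0.5,0,0,-0.5,0,0.5,0,0,-1,0,0.5,0,0,-1,0,0.5,0,0,-1,0,0.5])

```text
time_s: 27.22
tool_pos: [642.2, 69.1, 87.8]
tcp_rot: [[0.994, -0.113, -0.0], [-0.113, -0.994, -0.0], [-0.0, 0.0, -1.0]]
wrist_force: [0.7, 0.6, 0.6]
grip_width: 46.5
grip_force: 0.0
```

>>> move_arm(plan=[-0.3,0,-1,0,0.5,-0.3,0,-1,0,0.5,-0.3,0,-1,0,0.5,-0.3,0,-1,0,0.5,-0.3,0,-1,0,0.5])

```text
time_s: 27.63
tool_pos: [612.1, 72.5, 188.3]
tcp_rot: [[0.994, -0.113, 0.001], [-0.113, -0.994, 0.0], [0.001, -0.0, -1.0]]
wrist_force: [-0.2, -0.3, -0.5]
grip_width: 45.9
grip_force: 0.0
```

>>> move_arm(plan=[-0.7,-1,-0.5,0,0.5,-0.7,-1,-0.5,0,0.5,-0.7,-1,-0.5,0,0.5,-0.7,-1,-0.5,0,0.5,-0.7,-1,-0.5,0,0.5])

```text
time_s: 28.05
tool_pos: [553.5, 180.6, 237.8]
tcp_rot: [[0.994, -0.113, 0.001], [-0.113, -0.994, 0.0], [0.001, -0.0, -1.0]]
wrist_force: [-0.9, 0.3, -0.3]
grip_width: 46.0
grip_force: 0.0
```

>>> move_arm(plan=[-0.7,-1,0,0,0.5,-0.7,-1,0,0,0.5,-0.7,-1,0,0,0.5,-0.7,-1,0,0,0.5,-0.7,-1,0,0,0.5])

```text
time_s: 28.47
tool_pos: [495.2, 288.0, 237.3]
tcp_rot: [[0.994, -0.113, 0.001], [-0.113, -0.994, 0.0], [0.001, -0.001, -1.0]]
wrist_force: [0.7, 0.5, 0.1]
grip_width: 46.3
grip_force: 0.0
```

>>> move_arm(plan=[-0.7,-1,0,0,0.5,-0.7,-1,0,0,0.5,-0.7,-1,0,0,0.5,-0.7,-1,0,0,0.5,-0.7,-1,0,0,0.5])

```text
time_s: 28.88
tool_pos: [436.9, 395.3, 237.3]
tcp_rot: [[0.994, -0.113, 0.001], [-0.113, -0.994, 0.001], [0.001, -0.001, -1.0]]
wrist_force: [-0.4, 0.4, 0.1]
grip_width: 45.7
grip_force: 0.0
```

```bash
python3 - <<'E'
from h import *
im=ctrl.capture("top"); cv2.imwrite("pics/top2.png",im[:,:,::-1])
c=im[110:250,170:370,::-1]; cv2.imwrite("pics/top2c.png",cv2.resize(c,None,fx=4,fy=4,interpolation=cv2.INTER_CUBIC))
E
```

```text
(no output)
```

View pics/top2c.png

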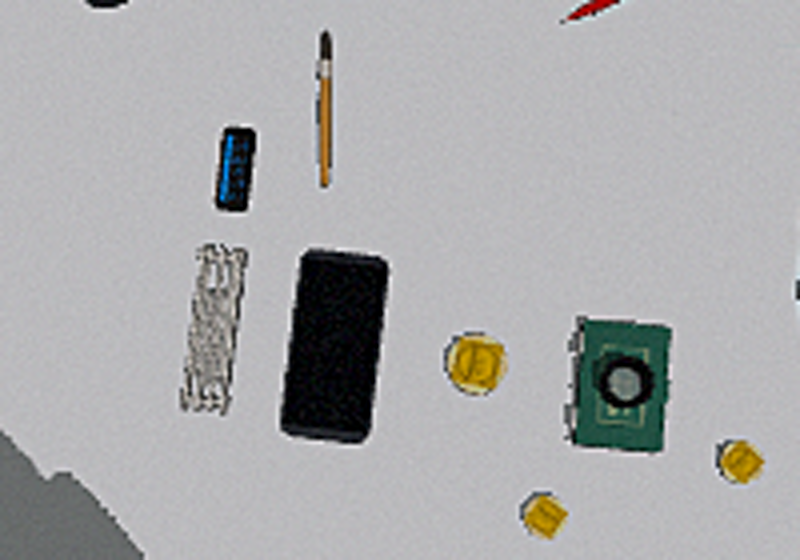

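All items look in place: reader (236,169), multitool (214,329), phone (335,347), flux (476,364), loupe (624,382) upright on the tin. I'll check the numbers.

```bash
python3 - <<'E'
from h import *
im=cv2.imread("pics/top2.png")[:,:,::-1].copy(); p=ctrl.camera_params("top")
H,S,V=cv2.split(cv2.cvtColor(im,cv2.COLOR_RGB2HSV))
mc=cv2.morphologyEx((V<165).astype(np.uint8),cv2.MORPH_CLOSE,np.ones((5,5)))
b=lambda u0,v0,u1,v1:(170+u0//4,110+v0//4,170+u1//4,110+v1//4)
R={"phone":meas(im,p,V<60,b(264,235,404,455),8),"multi":meas(im,p,mc,b(160,228,264,428),14),
"reader":meas(im,p,V<140,b(196,112,276,220),9),"flux":meas(im,p,S>50,b(436,324,520,404),18),
"tin":meas(im,p,(S>60)&(H>15)&(H<100),b(556,304,688,464),24),"loupe":meas(im,p,V<70,b(580,340,660,420),55)}
x,y,t=R["phone"][0][:3];t=np.radians(t);A=np.array([[np.cos(t),np.sin(t)],[-np.sin(t),np.cos(t)]])
for k,v in R.items(): print(k,v[0],(A@(v[0][:2]-[x,y])).round(1))
E
```

```text
phone [503.1  -5.6  -6.6 142.5  67.9] [0. 0.]
multi [515.9  85.5  -5.5 127.4  37.8] [ 2.2 92. ]
reader [639.9  71.4  -5.6  64.7  25.9] [127.   92.2]
flux [ 4.887e+02 -1.135e+02 -3.000e-01  4.520e+01  4.190e+01] [  -1.9 -108.8]
tin [ 471.7 -220.3   -5.7   93.6   65.4] [  -6.5 -216.9]
loupe [ 471.7 -216.6   89.    43.2   40.6] [  -6.9 -213.2]
```

```bash
python3 -c "
from rig import ctrl
print(ctrl.job_done())"
```

```text
the job is handed in; nothing more can be done
None
```

I finished setting out the bench and handed the job in; the last overhead picture put every item within a few millimetres of its target, with the phone and parts tin not moved. The hand-in gave no verdict.

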